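# Make up the hand-building and glazing kits for the pottery class

## Robot

A 6-joint arm with a two-finger parallel gripper is mounted at the origin on the work surface. World frame = base frame: x ahead of the robot, y to its left, z up, the work surface at z = 0. Lengths are in m, angles in rad, forces in N, time in s.
With the tool pointing down it reaches from about 0.225 to 0.875 m from the base axis. Payload 3.4 kg.
Tool frame: the origin (TCP) lies between the finger pads; the fingertips stand 8 mm ahead of it and the grasp point (between the pads) lies 11 mm behind it; z points along the fingers, y is the line along which they close (so a half turn about z gives the same grasp; the last joint's range is limited). The gripper opens to 85 mm and grips with 20 to 120 N. Pads are 22 mm wide; open, the fingers measure 114 mm over their backs; the gripper's body (76 mm by 85 mm) begins 54 mm behind the grasp point. The pads swing forward as they close: fully open they stand 13 mm farther back than shut.
Start: joints at [-1.255, 0.276, 1.505, -0, 1.361, -0.121], TCP at [0.243, -0.521, 0.239] pointing down, gripper open.
Joint ranges: [-2.89, 2.89], [-0.75, 2.08], [0.22, 2.7], [-1.18, 4.32], [0.11, 2.71], [-2.7, 2.7]. Speed limits (rad/s): [2.57, 2.57, 3.14, 3.14, 3.14, 3.14].

## Interface

Orientations are given as a unit quaternion [w, x, y, z].
In Python, from rig import manip gives the robot as it stands.
- The arm moves only by the tool move_arm, never from a script. Its argument "deltas" is a list that holds one entry, the list of rows, each a list of 5 numbers: the shift along the tool's x, y, z normalised to -1 to 1, where 1 is 80 cm, then the turn about the tool's z normalised to -1 to 1, where 1 is 120 degrees, then the closure, from -1 (fully open) to 1 (shut). In form: [[[tx, ty, tz, twist, grip], ...]]. A call has 1 to 12 rows; each row is the pose to reach, as a shift and turn from the pose commanded when the call began, along the tool's axes at that moment; what a row does not reach only later rows make up. A row lasts 1/10 s, in which the tool goes at most 50 mm and 8.59 degrees, less where a joint would pass 70% of its speed; a pose out of reach is approached as far as the arm can. A call with a number of a shift or a turn outside -1 to 1 is refused whole. A call with a gripper value outside its range is refused whole. The fingers move at their own pace and stop on an object; "squeeze" is the grip in N (left out, the last holds). Time passes only in rows, so rows that repeat a pose let the fingers close. It gives the time, the measured TCP pose, the force, the opening and the grip force at its end, in the units of the state.
- manip.get_state(): the state, without advancing time (a new reading comes with each control period).
- manip.get_image(name): name is "scene" or "side" or "wrist"; returns the picture (480x640x3 uint8, red, green, blue); there is no depth.
- manip.camera_params(name): a dict with "fx", "fy", "cx", "cy" (pixels), "dist" ([k1, k2, p1, p2, k3] as OpenCV has them; the pictures are not rectified), "R" (3x3) and "t" (3): a world point X has camera coordinates R X + t; the wrist camera has in their place "tool_from_camera" (4x4, takes a point from camera to tool coordinates, whose origin is the TCP and whose axes are the flange's). Camera axes: x right, y down, z forward; pixel columns grow to the right and rows downward; lengths in m; the calibration is good to about 2 mm. A picture is of the moment at which its call begins: read the wrist's pose just before it. camera_params takes no time and is no camera call.
- manip.sign_off(): hands the job in; it is judged then, once.
The state is a dict: "clock": time; "qpos": joint angles; "qd": joint speeds; "effort": joint torques, N m; "position": TCP position; "ee_rot": TCP orientation; "contact_force": force on the tool from outside, world axes, zero at the start; "moment": the same for the moment, N m; "width": finger opening in m; "gripper_force": force on a finger pad.
Only numpy, scipy, OpenCV 4.12 (cv2) and the standard library are available. Lean on these libraries where they do the work, as an engineer would, in place of code of your own. Each camera call takes 0.05 s, during which the arm holds its last target. There are 200 camera calls.

## Task

Make up two class kits from the stock on the dark board in the middle: the blue hand-building tray gets the white slip jar, the round cutter and the wooden modelling tool; the yellow glazing tray gets the green glaze jar and the glaze brush. Stand each jar and the cutter upright in a square bay of its own and lay each long tool flat in the long bay, setting things down rather than dropping them. Leave the brown glaze jar and the flower cutter standing where they are on the board, and the trays flat on the table.

Things in the scene. Friction and masses are not known exactly. Their poses are not given: they have to be found in the camera images.
- blue_tray: Blue kit tray, for hand-building. 190 (x) x 175 (y) x 22 mm high, loose, 0.5 kg; floor and walls 5 mm thick, so things stand 5 mm above its underside. Origin: centre of the underside. In its own frame: one long bay along x on the +y side, 180 x 80 mm inside, centre at (0, 42.5) mm; two square bays on the -y side, each 87.5 (x) x 80 (y) mm inside, centres at (46, -42.5) and (-46, -42.5) mm.
- yellow_tray: Yellow kit tray, for glazing; same shape as the blue one. 190 (x) x 175 (y) x 22 mm high, loose, 0.5 kg; floor and walls 5 mm thick, so things stand 5 mm above its underside. Origin: centre of the underside. In its own frame: one long bay along x on the +y side, 180 x 80 mm inside, centre at (0, 42.5) mm; two square bays on the -y side, each 87.5 (x) x 80 (y) mm inside, centres at (46, -42.5) and (-46, -42.5) mm.
- white_jar: Jar of white joining slip, cream body with a paper band: a closed round jar, 52 mm in diameter and 68 mm tall, about 0.16 kg (varies), with a white screw lid 51 mm wide on its top 16 mm. Its origin is the centre of its underside, z up.
- green_jar: Jar of green glaze, green body with a paper band: a closed round jar, 52 mm in diameter and 68 mm tall, about 0.16 kg (varies), with a green screw lid 51 mm wide on its top 16 mm. Its origin is the centre of its underside, z up.
- brown_jar: Jar of brown glaze, brown body with a paper band: a closed round jar, 52 mm in diameter and 68 mm tall, about 0.16 kg (varies), with a brown screw lid 51 mm wide on its top 16 mm. Its origin is the centre of its underside, z up. It stays where it stands.
- round_cutter: Round clay cutter: steel disc-shaped body 60 mm in diameter and 28 mm high, with a wooden knob on top, 28 mm in diameter between 45 and 64 mm above the underside, top at 68 mm; 80 g. Its origin is the centre of its underside, z up.
- flower_cutter: Flower-shaped clay cutter: steel body with five round petals, 62 mm across and 28 mm high, with the same wooden knob, top at 68 mm. It stays where it stands. Its origin is the centre of its underside, z up.
- modelling_tool: Pale wooden modelling tool lying on the board, 150 mm long (x); its middle 80 mm is a straight grip 16 mm wide (y) and 14 mm thick; flat spatula at +x, point at -x; 40 g. Origin: middle of its length and width, at its underside; it may be gripped there. z up.
- glaze_brush: Flat glaze brush lying on the board, 145 mm long (x): red handle 14 mm wide (y) and 12 mm thick from x = -70 to +8 mm, widening to a steel ferrule and cream bristles 32 mm wide that end at x = +75; 50 g. Origin: on its centre line at its underside, on the handle 8 mm before it widens; grip it between x = -15 and 0 mm. z up.
Things that resemble listed ones, but are neither listed nor needed, are in the scene too. What is shaped like the round_cutter but purple or red is not meant.

How it is judged:
By the outcome, as a careful person would: the job done as asked, in the order asked, and still so for the second after the job is handed in, with the robot touching nothing.
It also fails if it takes over 128 s, if anything falls off the work surface, if the arm or the gripper's body presses on something with over 40 N, if the wrist force passes 120 N, or if a joint passes its speed limit or range.

## Working session

There is one attempt and no reset: what is moved stays moved. The work goes in short steps, Python scripts to look and compute and a tool call to move; the robot and the scene stay as the last step left them, time stands still between calls to the robot, and variables do not carry over. Pictures are saved under pics/ and viewed, at most 14 in all, crops included, and the job is handed in when it is done.

Besides the shell and the picture viewer there is one more tool, called after "Request:" as name([rows], argument=value, ...), one row to a line, values as JSON. move_arm: Moves the arm, as the interface text tells. Scaled input: -1 to 1 covers 80 cm each way for a shift and 120 degrees each way for a turn. Its arguments: {"type":"object","properties":{"deltas":{"type":"array","items":{"type":"array","items":{"type":"array","items":{"type":"number","minimum":-1,"maximum":1}}}},"squeeze":{"type":"number"}},"required":["deltas"]}

```bash
mkdir -p pics; ls
python3 - <<'E'
from rig import manip
import cv2,numpy as np
s=manip.get_state();print(s)
for n in("scene","side"):
    cv2.imwrite(f"pics/{n}0.png",manip.get_image(n)[:,:,::-1])
    print(n,manip.camera_params(n))
print(manip.camera_params("wrist"))
E
```

```text
pics
{'clock': 0.0, 'qpos': array([-1.25503433e+00,  2.76587833e-01,  1.50617057e+00,  1.27030249e-05,
        1.36066667e+00, -1.20999357e-01]), 'qd': array([-0.00035309, -0.00062456, -0.00110551,  0.0006681 , -0.00202039,
       -0.00024547]), 'effort': array([ 2.48305652e-03, -4.16762424e+01, -2.45806593e+01,  4.11871060e-04,
        1.09906518e-02, -1.19334260e-05]), 'position': array([ 0.24306549, -0.52052376,  0.23842885]), 'ee_rot': array([-9.12470535e-04,  9.76249433e-01,  2.16647654e-01, -8.28993849e-05]), 'contact_force': array([-0.5842115 , -0.93053169,  0.150461  ]), 'moment': array([-0.00729284, -0.00253739,  0.02981155]), 'gripper_force': 0.0, 'width': 0.0854946258332177}
scene {'fx': 484.0404043145039, 'fy': 484.0404043145039, 'cx': 322.8951764206025, 'cy': 241.04881474585255, 'dist': array([-0.10908812,  0.        ,  0.        ,  0.        ,  0.        ]), 'R': array([[ 0.35492161,  0.93488389,  0.00477021],
       [ 0.77813453, -0.29257699, -0.55579255],
       [-0.51820585,  0.20097465, -0.83130734]]), 't': array([-0.17402035, -0.31645862,  1.30451158])}
side {'fx':
[... 215 characters left out ...]
0.01353841],
       [-0.2157507 ,  0.60019364, -0.77020726],
       [ 0.24050887, -0.73181828, -0.63764997]]), 't': array([0.43889453, 0.13168479, 0.74878934])}
{'fx': 350.7425365621061, 'fy': 350.7425365621061, 'cx': 317.1042296224468, 'cy': 242.1419754214273, 'dist': array([-0.0576447,  0.       ,  0.       ,  0.       ,  0.       ]), 'tool_from_camera': array([[-5.72880986e-05, -9.48680284e-01, -3.16236802e-01,
         8.22710052e-02],
       [ 9.99999955e-01, -1.47488147e-04,  2.61294704e-04,
        -6.22600917e-04],
       [-2.94526314e-04, -3.16236773e-01,  9.48680250e-01,
        -1.34223018e-01],
       [ 0.00000000e+00,  0.00000000e+00,  0.00000000e+00,
         1.00000000e+00]])}
```

View pics/scene0.png

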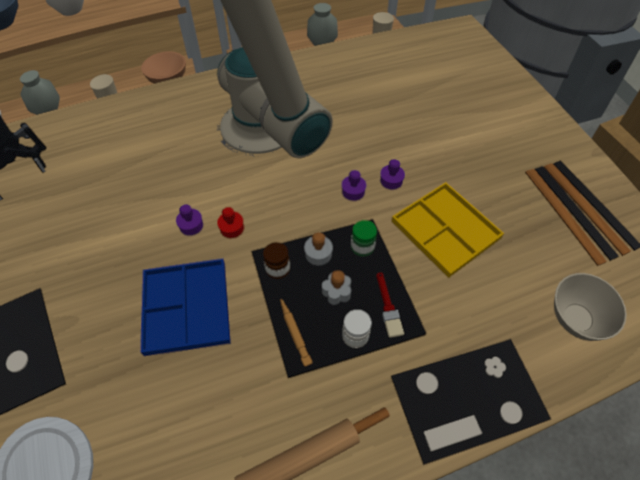

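View pics/side0.png

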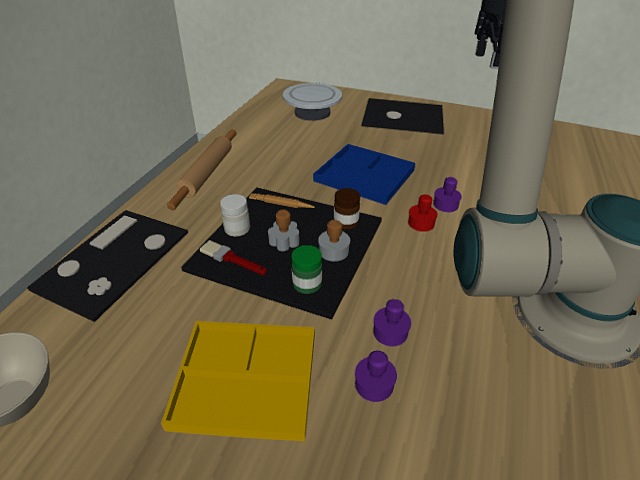

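Scene view: the board holds brown jar (276,258), round cutter (319,248, grey with knob), green jar (364,236), flower cutter (337,287, petals), white jar (357,328), modelling tool (296,332) and brush (388,305). The blue tray is at (185,305) and the yellow at (447,228). Purple cutters at (189,220), (354,185), (392,174) and a red one at (231,222) are decoys. The side view agrees: round cutter (334,240), flower (284,230).

```bash
cat > h.py <<'E'
from rig import manip
import cv2,numpy as np
from scipy.spatial.transform import Rotation as Ro
def cam(n,s=None):
    p=manip.camera_params(n);K=np.array([[p['fx'],0,p['cx']],[0,p['fy'],p['cy']],[0,0,1]])
    if n=='wrist':
        T=p['tool_from_camera'];q=s['ee_rot'];Rw=Ro.from_quat([q[1],q[2],q[3],q[0]]).as_matrix()
        Rc=Rw@T[:3,:3];o=Rw@T[:3,3]+s['position'];R=Rc.T;t=-R@o
    else: R,t=np.array(p['R']),np.array(p['t'])
    return K,p['dist'],R,t
def rays(c,uv):
    K,d,R,t=c;u=cv2.undistortPoints(np.array(uv,float).reshape(-1,1,2),K,d)[:,0]
    return -R.T@t,np.c_[u,np.ones(len(u))]@R
def plane(c,uv,z):
    o,d=rays(c,uv);return o+d*((z-o[2])/d[:,2])[:,None]
def tri(c1,u1,c2,u2):
    o1,d1=rays(c1,[u1]);o2,d2=rays(c2,[u2]);d1,d2=d1[0],d2[0]
    a=np.linalg.lstsq(np.c_[d1,-d2],o2-o1,rcond=None)[0];p,q=o1+a[0]*d1,o2+a[1]*d2
    return (p+q)/2,np.linalg.norm(p-q)
def proj(c,X):
    K,d,R,t=c;return cv2.projectPoints(np.array(X,float).reshape(-1,1,3),cv2.Rodrigues(R)[0],t,K,d)[0][:,0]
def blobs(img,lo,hi,amin=30):
    m=cv2.inRange(cv2.cvtColor(img,cv2.COLOR_RGB2HSV),lo,hi)
    n,l,st,ce=cv2.connectedComponentsWithStats(m)
    return [(st[i][4],ce[i].round(1),(l==i).astype('uint8')) for i in range(1,n) if st[i][4]>=amin]
E
python3 - <<'E'
from h import *
I={n:cv2.imread(f'pics/{n}0.png')[:,:,::-1].copy() for n in('scene','side')}
C={n:cam(n) for n in I}
col={'blue':((105,150,50),(130,255,255)),'yellow':((20,180,80),(30,255,255)),'green':((55,120,40),(80,255,255)),
'red':((0,200,80),(4,255,255)),'knob':((5,120,80),(14,220,255)),'wood':((8,90,150),(18,220,255))}
for k,(lo,hi) in col.items():
    for n in I:
        print(k,n,[(a,c.tolist()) for a,c,_ in blobs(I[n],lo,hi,60)][:9])
        if k in('blue','yellow'):
            m=max(blobs(I[n],lo,hi,300),key=lambda b:b[0])[2]
            pts=np.argwhere(m)[:,::-1]; 
            P=plane(C[n],pts,.018)[:,:2]*1000
            r=cv2.minAreaRect(P.astype('float32'));print('  rect',np.round(r[0]),np.round(r[1]),round(r[2],1))
            cn=cv2.boxPoints(r);print(cn.round().tolist())
for nm,a,b in [('white top',(357,319),(235,202)),('roundknob',(319,238),(335,227)),('flowerknob',(338,275),(284,215)),('green',(365,230),(307,255)),('brown',(276,251),(348,195)),
 ('tool sp',(307,360),(253,197)),('tool pt',(283,302),(312,206)),('brush red end',(379,276),(264,271)),('bristle',(397,330),(205,247))]:
    X,e=tri(C['scene'],a,C['side'],b);print(nm,(X*1000).round(),round(e*1000,1))
E
```

```text
blue scene [(np.int32(7096), [184.1, 307.3])]
  rect [ 475. -299.] [174. 195.] 78.9
[[362.0, -366.0], [553.0, -403.0], [587.0, -233.0], [396.0, -195.0]]
blue side [(np.int32(3536), [365.0, 172.5])]
  rect [ 471. -289.] [203. 199.] 79.1
[[354.0, -370.0], [550.0, -407.0], [588.0, -208.0], [392.0, -171.0]]
yellow scene [(np.int32(5538), [446.9, 228.2])]
  rect [489. 303.] [195. 186.] 16.0
[[370.0, 366.0], [421.0, 187.0], [608.0, 240.0], [557.0, 419.0]]
yellow side [(np.int32(14738), [244.1, 381.9])]
  rect [488. 310.] [193. 187.] 16.1
[[369.0, 372.0], [421.0, 193.0], [606.0, 247.0], [554.0, 426.0]]
green scene [(np.int32(513), [364.1, 232.6])]
green side [(np.int32(878), [306.3, 261.3]), (np.int32(110), [306.9, 289.5])]
red scene [(np.int32(422), [230.1, 221.4]), (np.int32(174), [385.4, 294.2])]
red side [(np.int32(639), [422.6, 214.3]), (np.int32(264), [242.4, 262.2])]
knob scene [(np.int32(977), [163.3, 64.9]), (np.int32(858), [587.7, 208.8]), (np.int32(908), [566.1, 216.8]), (np.int32(122), [230.9, 222.0]), (np.int32(91), [318.5, 237.6]), (np.int32(109), [337.6, 276.1]), (np.int32(303), [371.0, 420.0])]
knob side [(np.int32(102), [176.0, 198.1]), (np.int32(105), [282.1, 218.7]), (np.int32(128), [333.8, 228.8])]
wood scene []
wood side []
white top [653.   6.  79.] 0.8
roundknob [451.   6.  71.] 0.9
flowerknob [550.   9.  75.] 0.6
green [469. 101.  77.] 2.3
brown [455. -90.  79.] 1.0
tool sp [ 674. -101.   16.] 1.9
tool pt [ 539. -107.   19.] 3.1
brush red end [552. 104.  15.] 1.0
bristle [681.  86.  21.] 3.5
```

Request:
move_arm([
  [[0.408,-0.114,0,0.3,-1],[0.408,-0.114,0,0.3,-1],[0.408,-0.114,0,0.3,-1],[0.408,-0.114,0,0.3,-1],[0.408,-0.114,0,0.3,-1],[0.408,-0.114,0,0.3,-1],[0.408,-0.114,0,0.3,-1],[0.408,-0.114,0,0.3,-1],[0.408,-0.114,0,0.3,-1],[0.408,-0.114,0,0.3,-1]],
])

```text
clock: 1.1
position: [0.4996, -0.3008, 0.2389]
ee_rot: [0.0, 0.995, -0.096, -0.001]
contact_force: [0.4, 0.8, -0.3]
width: 0.0856
gripper_force: 0.0
```

```bash
cat >> h.py <<'E'
def yaw(s):
    q=s['ee_rot'];x=Ro.from_quat([q[1],q[2],q[3],q[0]]).as_matrix()[:,0];return np.degrees(np.arctan2(x[1],x[0]))
def look(name):
    s=manip.get_state();im=manip.get_image('wrist');cv2.imwrite(f'pics/{name}.png',im[:,:,::-1]);c=cam('wrist',s)
    print('t',round(s['clock'],2),'pos',(s['position']*1000).round(1),'yaw',yaw(s).round(1));return im,c
def go(x,y,z,psi):
    """normalised tool deltas to target (mm,deg) from the present pose"""
    s=manip.get_state();q=s['ee_rot'];R=Ro.from_quat([q[1],q[2],q[3],q[0]]).as_matrix()
    d=R.T@(np.array([x,y,z])/1000-s['position'])/.8
    return np.r_[d,((yaw(s)-psi+180)%360-180)/120].round(4)
def trayrect(im,c,lo,hi,z=.022):
    m=max(blobs(im,lo,hi,300),key=lambda b:b[0])[2]
    r=cv2.minAreaRect((plane(c,np.argwhere(m)[:,::-1],z)[:,:2]*1000).astype('float32'))
    return r,cv2.boxPoints(r)
E
python3 - <<'E'
from h import *
im,c=look('w1');r,b=trayrect(im,c,(105,150,50),(130,255,255));print(r,b.round(1).tolist())
E
```

```text
t 1.1 pos [ 499.6 -300.8  238.9] yaw -11.0
((472.99237060546875, -299.8983459472656), (171.98289489746094, 186.27288818359375), 79.02273559570312) [[365.20001220703125, -366.6000061035156], [548.0999755859375, -402.1000061035156], [580.7999877929688, -233.1999969482422], [397.8999938964844, -197.6999969482422]]
```

View pics/w1.png

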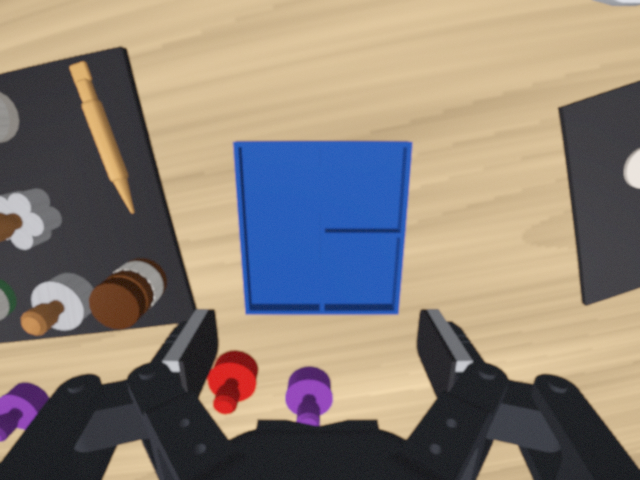

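Blue tray at (323,228) px; its square bays are on the right (-y) side. Centre is (473,-300) mm, yaw -11°, size 172×186 against 175×190: consistent. Next, above the board.

Request:
move_arm([
  [[0.0755,-0.398,-0.02,-0.0917,-1],[0.0755,-0.398,-0.02,-0.0917,-1],[0.0755,-0.398,-0.02,-0.0917,-1],[0.0755,-0.398,-0.02,-0.0917,-1],[0.0755,-0.398,-0.02,-0.0917,-1],[0.0755,-0.398,-0.02,-0.0917,-1],[0.0755,-0.398,-0.02,-0.0917,-1],[0.0755,-0.398,-0.02,-0.0917,-1],[0.0755,-0.398,-0.02,-0.0917,-1]],
])

```text
clock: 2.05
position: [0.6199, -0.0007, 0.2551]
ee_rot: [0.001, 1.0, -0.0, -0.0]
contact_force: [0.6, -0.0, 0.3]
width: 0.0859
gripper_force: 0.0
```

Run:
```python
from h import *
im,c=look('w2')
for k,lo,hi in[('red',(0,180,80),(4,255,255)),('wood',(8,90,100),(20,230,255)),('white',(0,0,170),(179,40,255)),('green',(50,100,30),(85,255,255))]:
    for a,ce,m in blobs(im,lo,hi,150):
        P=plane(c,np.argwhere(m)[:,::-1],.02)[:,:2]*1000
        r=cv2.minAreaRect(P.astype('float32'));
        if a<40000:print(k,a,ce,'@z20',np.round(r[0]),np.round(r[1]),round(r[2],1))
```

```text
t 2.05 pos [619.9  -0.7 255.1] yaw -0.0
red 973 [229.2 225.8] @z20 [592. 100.] [22. 89.] 76.5
red 323 [417.1 414.1] @z20 [ 330. -134.] [21. 56.] 68.8
wood 924 [438.    3.9] @z20 [ 812. -133.] [ 10. 129.] 1.9
wood 2107 [414.5 205.9] @z20 [ 608. -106.] [152.  19.] 2.1
wood 714 [309.9 282.3] @z20 [530.   9.] [31. 42.] 90.0
wood 685 [313.7 364. ] @z20 [417.   7.] [53. 34.] 11.2
wood 696 [403.2 368.4] @z20 [ 407. -106.] [57. 52.] 29.2
white 956 [77.9 13. ] @z20 [808. 229.] [40. 26.] 86.5
white 1522 [218.4  26.1] @z20 [793.  93.] [39. 39.] 88.7
white 1491 [235.6 164.2] @z20 [663.  85.] [31. 53.] 78.4
white 2702 [311.6 176.1] @z20 [651.   6.] [60. 60.] 88.3
white 1241 [310.7 264. ] @z20 [550.   7.] [62. 47.] 86.1
white 182 [378.  334.6] @z20 [457. -74.] [15. 34.] 57.2
white 1158 [314.  344.1] @z20 [442.   4.] [62. 54.] 89.9
green 1564 [229.8 350.6] @z20 [434. 109.] [44. 80.] 75.1
```

View pics/w2.png

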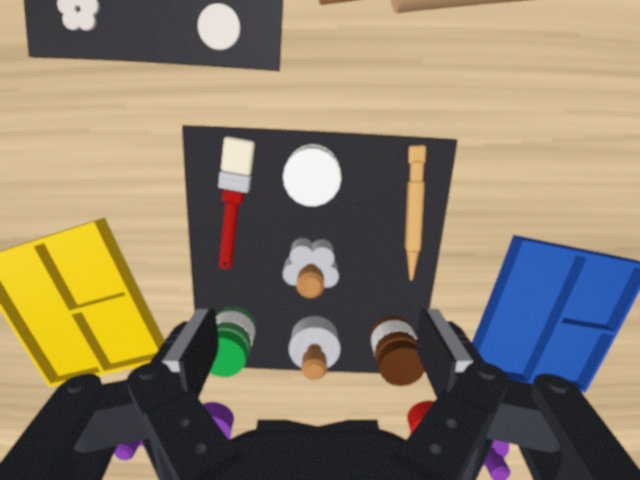

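White jar lid at (312,176) px; its 60×60 at z=20 shrinks to a 51 mm lid at z≈78, so its centre is about (658,5) mm. Brush at (230,205), tool at (414,206), round cutter at (314,345), green jar at (229,345), and the look-alike brown jar at (400,355) stays. Now grasping the white jar.

Request:
move_arm([
  [[0.0476,-0.0065,0.06,0,-1],[0.0476,-0.0065,0.12,0,-1],[0.0476,-0.0065,0.18,0,-1],[0.0476,-0.0065,0.23,0,-1],[0.0476,-0.0065,0.2625,0,-1],[0.0476,-0.0065,0.2625,0,0],[0.0476,-0.0065,0.2625,0,0.5],[0.0476,-0.0065,0.2625,0,0.5],[0.0476,-0.0065,0.2625,0,0.5],[0.0476,-0.0065,0.2625,0,0.5]],
], squeeze=40)

```text
clock: 3.1
position: [0.6596, 0.0055, 0.0474]
ee_rot: [0.0, 1.0, 0.0, 0.002]
contact_force: [-0.8, -2.0, 3.0]
width: 0.0507
gripper_force: 42.5
```

Request:
move_arm([
  [[0,0,-0.06,0,0.5],[0,0,-0.12,0,0.5],[-0.02,0.045,-0.15,0,0.5],[-0.187,0.445,-0.15,0.0917,0.5],[-0.187,0.445,-0.15,0.0917,0.5],[-0.187,0.445,-0.15,0.0917,0.5],[-0.187,0.445,-0.15,0.0917,0.5],[-0.187,0.445,-0.15,0.0917,0.5],[-0.187,0.445,-0.15,0.0917,0.5],[-0.187,0.445,-0.15,0.0917,0.5],[-0.187,0.445,-0.15,0.0917,0.5],[-0.187,0.445,-0.15,0.0917,0.5]],
])

```text
clock: 4.3
position: [0.5084, -0.3508, 0.1656]
ee_rot: [-0.0, 0.995, -0.097, 0.0]
contact_force: [-0.1, -0.0, -2.4]
width: 0.0509
gripper_force: 43.0
```

Run:
```python
from h import *
print(go(510,-350.5,60,-11))
s=manip.get_state();print(s['clock'],s['position'],yaw(s),s['width'])
s2=dict(position=np.array([.6199,-.0007,.2551]),ee_rot=np.array([0.001,1,0,0]))
w=cam('wrist',s2);sc=cam('scene')
for a,b in[((183,126),(423,332)),((456,139),(290,372))]:
    X,e=tri(w,a,sc,b);print((X*1000).round(1),round(e*1000,1))
```

```text
[ 0.0018 -0.0007  0.132  -0.001 ]
4.3 [ 0.50843215 -0.35084883  0.16559897] -11.12207780548781 0.05093705303688243
[702.6 132.7  22.7] 3.7
[ 689.2 -140.3   28. ] 2.5
```

Request:
move_arm([
  [[0.0018,-0.0005,0.06,0,0.5],[0.0018,-0.0005,0.11,0,0.5],[0.0018,-0.0005,0.135,0,0.5],[0.0018,-0.0005,0.145,0,0.5],[0.0018,-0.0005,0.145,0,0.5],[0.0018,-0.0005,0.145,0,0.5]],
])

```text
clock: 4.9
position: [0.5118, -0.35, 0.0507]
ee_rot: [0.001, 0.995, -0.095, 0.001]
contact_force: [0.3, -0.3, -2.3]
width: 0.0508
gripper_force: 43.0
```

Request:
move_arm([
  [[0,0,0.0025,0,0.5],[0,0,0.005,0,0.5],[0,0,0.005,0,0.5]],
])

```text
clock: 5.2
position: [0.5107, -0.3501, 0.0459]
ee_rot: [0.0, 0.995, -0.096, 0.0]
contact_force: [-0.5, -1.0, -1.7]
width: 0.0507
gripper_force: 43.0
```

Request:
move_arm([
  [[0,0,0.0015,0,0.5],[0,0,0.003,0,0.5],[0,0,0.003,0,0.5]],
])

```text
clock: 5.5
position: [0.5103, -0.35, 0.0427]
ee_rot: [-0.0, 0.995, -0.096, -0.0]
contact_force: [-0.9, -0.3, -1.3]
width: 0.051
gripper_force: 43.0
```

Request:
move_arm([
  [[0,0,0.0015,0,0.5],[0,0,0.002,0,0.5],[0,0,0.002,0,0.5]],
])

```text
clock: 5.8
position: [0.5104, -0.35, 0.0411]
ee_rot: [-0.0, 0.995, -0.096, -0.0]
contact_force: [-0.1, 0.1, -2.1]
width: 0.0505
gripper_force: 43.0
```

Request:
move_arm([
  [[0,0,0.001,0,0.5],[0,0,0.002,0,0.5],[0,0,0.002,0,0.5]],
])

```text
clock: 6.1
position: [0.5105, -0.3501, 0.0404]
ee_rot: [0.0, 0.995, -0.096, 0.0]
contact_force: [-2.2, 0.3, 3.7]
width: 0.0509
gripper_force: 43.5
```

Contact at TCP z 40.4 means the board is about 12 mm thick. Releasing, lifting, then to the round cutter: grey steel, round body, (314,345) px in w2. The flower cutter at (310,265) has petals, and the purple/red ones are off the board.

Request:
move_arm([
  [[0,0,-0.001,0,0],[0,0,-0.001,0,-0.6],[0,0,-0.001,0,-0.8],[0,0,-0.04,0,-0.8],[0,0,-0.1,0,-0.8],[0,0,-0.1125,0,-0.3],[-0.1567,-0.4229,-0.1125,0,-0.3],[-0.1567,-0.4229,-0.1125,0,-0.3],[-0.1567,-0.4229,-0.1125,0,-0.3],[-0.1567,-0.4229,-0.1125,0,-0.3],[-0.1567,-0.4229,-0.1125,0,-0.3],[-0.1567,-0.4229,-0.1125,0,-0.3]],
])

```text
clock: 7.3
position: [0.4611, -0.0522, 0.1295]
ee_rot: [-0.0, 0.995, -0.096, 0.0]
contact_force: [1.5, 0.2, -0.6]
width: 0.0557
gripper_force: 0.0
```

Request:
move_arm([
  [[-0.001,-0.001,0,0,-0.2],[-0.025,-0.055,0,0,-0.2],[-0.025,-0.055,0,0,-0.2]],
])

```text
clock: 7.6
position: [0.4484, -0.0036, 0.1293]
ee_rot: [-0.001, 0.996, -0.094, -0.001]
contact_force: [0.3, -0.1, 0.2]
width: 0.0514
gripper_force: 0.0
```

Run:
```python
from h import *
im,c=look('w3');print(go(452,6,52,-11),manip.get_state()['width'])
cv2.imwrite('pics/s3.png',manip.get_image('scene')[150:400,120:440,::-1].repeat(2,0).repeat(2,1))
for a,ce,m in blobs(im,(5,100,60),(16,230,255),150): print(a,ce,(plane(c,[ce],.070)*1000).round())
print(proj(c,[.452,.006,.076]))
```

```text
t 7.6 pos [448.4  -3.6 129.3] yaw -10.8
[ 0.0002 -0.0149  0.0969  0.0019] 0.05148077880003564
2476 [260.2  86.6] [[553.   7.  70.]]
7290 [464.1 228.2] [[458. -91.  70.]]
1886 [305.9 265.3] [[452.   4.  70.]]
280 [537.2 355.1] [[ 359. -137.   70.]]
[[301.62646205 270.53626277]]
```

View pics/w3.png

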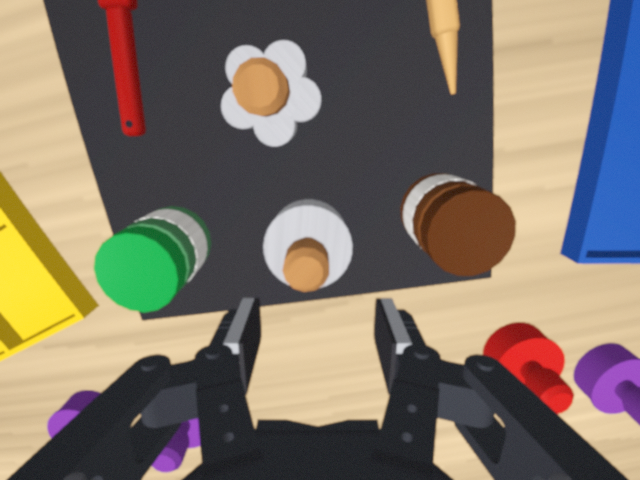

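View pics/s3.png

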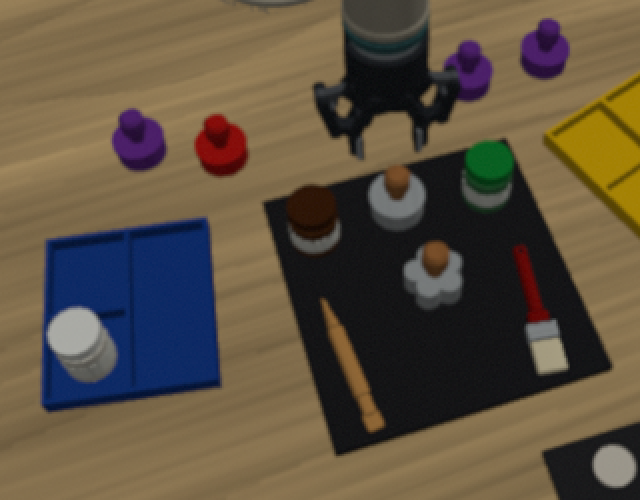

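The white jar stands in its +x square bay. Round cutter confirmed at (306,265) px: round grey body, wooden knob at (452,4) mm. The flower cutter at (270,90) is left alone. Grasping the knob.

Request:
move_arm([
  [[0.0025,-0.0107,0.005,0,-0.2],[0.0025,-0.0107,0.05,0,-0.2],[0.0025,-0.0107,0.085,0,-0.2],[0.0025,-0.0107,0.0966,0,-0.2],[0.0025,-0.0107,0.0966,0,-0.2],[0.0025,-0.0107,0.0966,0,0.6],[0.0025,-0.0107,0.0966,0,0.8],[0.0025,-0.0107,0.0966,0,0.8],[0.0025,-0.0107,0.0966,0,0.8]],
], squeeze=35)

```text
clock: 8.6
position: [0.4551, 0.0008, 0.0534]
ee_rot: [0.0, 0.995, -0.096, 0.001]
contact_force: [-0.1, 0.3, 3.4]
width: 0.0267
gripper_force: 34.8
```

Request:
move_arm([
  [[0,0,-0.06,0,0.8],[0,0,-0.12,0,0.8],[0,0,-0.12,0,0.8],[0.039,0.4178,-0.12,0,0.8],[0.039,0.4178,-0.12,0,0.8],[0.039,0.4178,-0.12,0,0.8],[0.039,0.4178,-0.12,0,0.8],[0.039,0.4178,-0.12,0,0.8],[0.039,0.4178,-0.12,0,0.8],[0.039,0.4178,-0.12,0,0.8],[0.039,0.4178,-0.12,0,0.8],[0.039,0.4178,-0.12,0,0.8]],
])

```text
clock: 9.8
position: [0.4203, -0.333, 0.1475]
ee_rot: [-0.001, 0.995, -0.097, -0.001]
contact_force: [-0.1, 0.2, -0.2]
width: 0.0264
gripper_force: 35.1
```

Run:
```python
from h import *
im,c=look('w4');print(go(422,-333.5,52,-11))
for a,ce,m in blobs(im,(0,0,130),(179,50,255),200): print(a,ce,(plane(c,[ce],.128)*1000).round())
r,b=trayrect(im,c,(105,150,50),(130,255,255));print(r,b.round(1).tolist())
```

```text
t 9.8 pos [ 420.3 -333.   147.5] yaw -11.1
[ 2.600e-03  1.600e-03  1.195e-01 -1.000e-04]
5932 [304.6 259.9] [[ 443. -330.  128.]]
6676 [316.  108.4] [[ 508. -349.  128.]]
1449 [ 28.5 246.4] [[ 475. -200.  128.]]
((472.0718994140625, -299.7975158691406), (172.62777709960938, 187.6300048828125), 79.00138854980469) [[363.5, -366.6000061035156], [547.7000122070312, -402.3999938964844], [580.5999755859375, -233.0], [396.3999938964844, -197.1999969482422]]
```

View pics/w4.png

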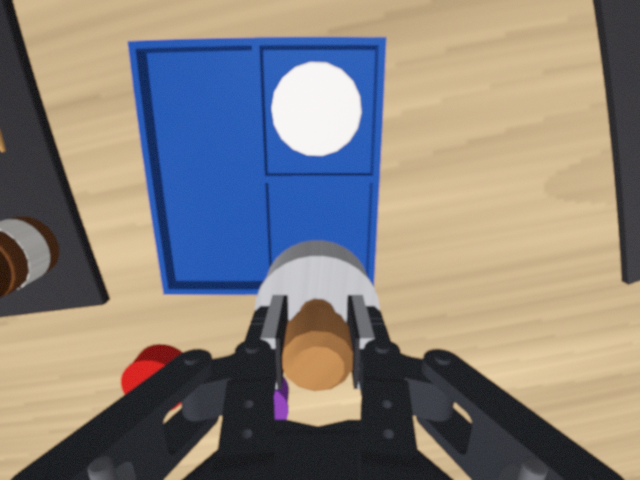

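The cutter hangs upright at (316,290) px, over the free square bay (centre about (320,235), below the line of sight); the white jar is at (316,108). Lowering.

Request:
move_arm([
  [[0.002,0.001,0.05,0,0.8],[0.002,0.001,0.1,0,0.8],[0.002,0.001,0.119,0,0.8],[0.002,0.001,0.119,0,0.8],[0.002,0.001,0.1215,0,0.8],[0.002,0.001,0.1235,0,0.8],[0.002,0.001,0.1235,0,0.8]],
])

```text
clock: 10.55
position: [0.4232, -0.3344, 0.0508]
ee_rot: [0.001, 0.995, -0.095, 0.001]
contact_force: [0.7, 0.4, -0.9]
width: 0.0265
gripper_force: 35.1
```

Request:
move_arm([
  [[0,0,0.001,0,0.8],[0,0,0.002,0,0.8],[0,0,0.002,0,0.8]],
])

```text
clock: 10.85
position: [0.4225, -0.3342, 0.0482]
ee_rot: [0.0, 0.995, -0.096, 0.0]
contact_force: [0.4, -1.0, -0.9]
width: 0.0268
gripper_force: 35.1
```

Request:
move_arm([
  [[0,0,0.001,0,0.8],[0,0,0.0015,0,0.8],[0,0,0.0015,0,0.8]],
])

```text
clock: 11.15
position: [0.4224, -0.3341, 0.0467]
ee_rot: [-0.0, 0.995, -0.096, -0.0]
contact_force: [0.4, -0.3, -0.9]
width: 0.0264
gripper_force: 35.1
```

Request:
move_arm([
  [[0,0,0.0008,0,0.8],[0,0,0.0012,0,0.8],[0,0,0.0012,0,0.8]],
])

```text
clock: 11.45
position: [0.4225, -0.3341, 0.0465]
ee_rot: [0.0, 0.995, -0.096, 0.0]
contact_force: [-1.7, 1.0, 4.6]
width: 0.0266
gripper_force: 35.7
```

Request:
move_arm([
  [[0,0,-0.001,0,0.2],[0,0,-0.001,0,-0.1],[0,0,-0.001,0,-0.2],[0,0,-0.05,0,-0.2],[0,0,-0.105,0,-0.2],[0.173,-0.324,-0.105,-0.108,-0.2],[0.173,-0.324,-0.105,-0.108,-0.2],[0.173,-0.324,-0.105,-0.108,-0.2],[0.173,-0.324,-0.105,-0.108,-0.2],[0.173,-0.324,-0.105,-0.108,-0.2],[0.173,-0.324,-0.105,-0.108,-0.2],[0.173,-0.324,-0.105,-0.108,-0.2]],
])

```text
clock: 12.65
position: [0.6111, -0.1015, 0.1295]
ee_rot: [-0.001, 1.0, 0.02, 0.001]
contact_force: [-0.7, -0.7, -0.3]
width: 0.0509
gripper_force: 0.0
```

Request:
move_arm([
  [[0,0,0,0,-0.2],[0,0,0,0,-0.2]],
])

```text
clock: 12.85
position: [0.6068, -0.1067, 0.1295]
ee_rot: [0.0, 1.0, 0.017, -0.001]
contact_force: [0.7, -0.2, -0.1]
width: 0.051
gripper_force: 0.0
```

Run:
```python
from h import *
im,c=look('w5');print(manip.get_state()['width'])
for a,ce,m in blobs(im,(8,90,100),(20,230,255),600):
    r=cv2.minAreaRect((plane(c,np.argwhere(m)[:,::-1],.021)[:,:2]*1000).astype('float32'));print(a,ce,np.round(r[0]),np.round(r[1]),round(r[2],1))
```

```text
t 12.85 pos [ 606.8 -106.7  129.5] yaw 2.0
0.05139682479968438
4248 [317.1 222.2] [ 608. -106.] [151.  18.] 2.0
2006 [144.8 334.7] [522.  30.] [35. 62.] 40.1
```

View pics/w5.png

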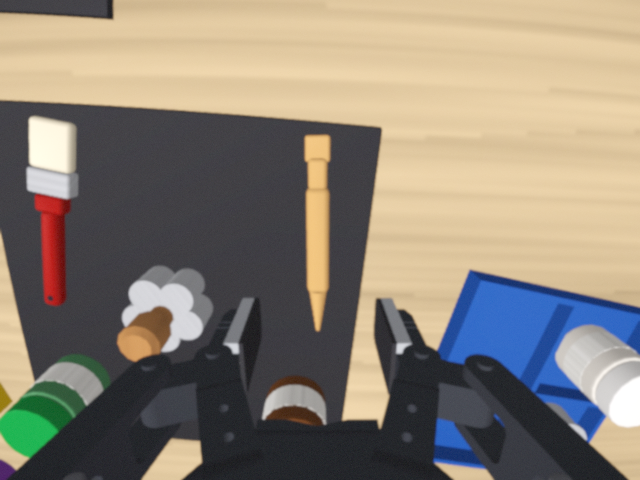

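The tool lies at (317,222) px, measured at 151×18 mm and centre (608,-106), right under the fingers. Grasping.

Request:
move_arm([
  [[0.001,-0.0005,0.05,0,-0.2],[0.001,-0.0005,0.1,0,-0.2],[0.001,-0.0005,0.12,0,-0.2],[0.001,-0.0005,0.134,0,0],[0.001,-0.0005,0.134,0,0.2],[0.001,-0.0005,0.134,0,0.8],[0.001,-0.0005,0.134,0,0.9],[0.001,-0.0005,0.134,0,0.9],[0.001,-0.0005,0.134,0,0.9]],
])

```text
clock: 13.8
position: [0.6094, -0.106, 0.024]
ee_rot: [0.001, 1.0, 0.017, 0.001]
contact_force: [0.4, -0.3, 3.0]
width: 0.0147
gripper_force: 36.9
```

Request:
move_arm([
  [[0,0,-0.05,0,0.9],[0,0,-0.1,0,0.9],[-0.1667,0.1843,-0.125,0.108,0.9],[-0.1667,0.1843,-0.125,0.108,0.9],[-0.1667,0.1843,-0.125,0.108,0.9],[-0.1667,0.1843,-0.125,0.108,0.9],[-0.1667,0.1843,-0.125,0.108,0.9],[-0.1667,0.1843,-0.125,0.108,0.9],[-0.1667,0.1843,-0.125,0.108,0.9]],
])

```text
clock: 14.7
position: [0.4808, -0.2568, 0.1227]
ee_rot: [-0.0, 0.995, -0.095, 0.0]
contact_force: [-0.1, -0.8, -0.5]
width: 0.0147
gripper_force: 36.4
```

Run:
```python
from h import *
im,c=look('w6');print(go(480.6,-258.3,22,-11),manip.get_state()['width'])
```

```text
t 14.7 pos [ 480.8 -256.8  122.7] yaw -11.0
[-1.000e-04  2.400e-03  1.257e-01  8.000e-04] 0.01512267413645989
```

View pics/w6.png

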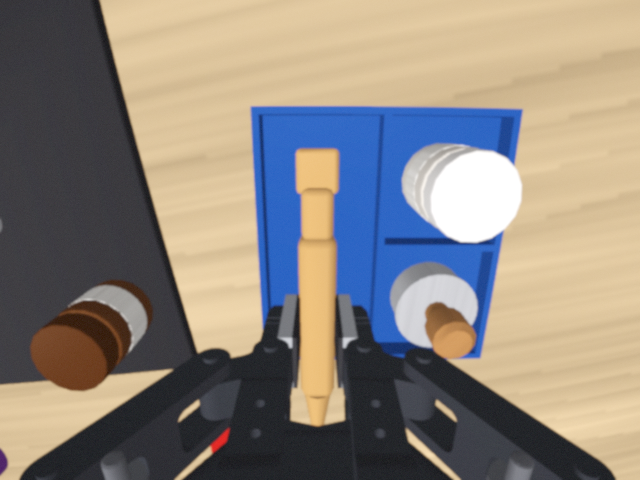

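The tool is held straight over the long bay (317,270 px); white jar (460,190) and cutter (435,305) stand in their bays. Lowering.

Request:
move_arm([
  [[0,0.0015,0.05,0,0.9],[0,0.0015,0.1,0,0.9],[0,0.0015,0.125,0,0.9],[0,0.0015,0.125,0,0.9],[0,0.0015,0.128,0,0.9],[0,0.0015,0.13,0,0.9],[0,0.0015,0.13,0,0.9]],
])

```text
clock: 15.45
position: [0.481, -0.259, 0.0198]
ee_rot: [0.001, 0.995, -0.095, 0.001]
contact_force: [-0.7, -0.0, -0.2]
width: 0.015
gripper_force: 36.4
```

Request:
move_arm([
  [[0,0,0.0008,0,0.9],[0,0,0.0016,0,0.9],[0,0,0.0016,0,0.9]],
])

```text
clock: 15.75
position: [0.4801, -0.2589, 0.0177]
ee_rot: [0.0, 0.995, -0.096, 0.0]
contact_force: [-0.4, 0.7, -0.4]
width: 0.0149
gripper_force: 36.4
```

Request:
move_arm([
  [[0,0,0.0006,0,0.9],[0,0,0.0013,0,0.9],[0,0,0.0013,0,0.9]],
])

```text
clock: 16.05
position: [0.4801, -0.2589, 0.017]
ee_rot: [0.0, 0.995, -0.096, 0.0]
contact_force: [-1.2, 0.9, 4.3]
width: 0.0147
gripper_force: 37.0
```

Request:
move_arm([
  [[0,0,0.0006,0,0.9],[0,0,0.001,0,0.9],[0,0,0.001,0,0.9]],
])

```text
clock: 16.35
position: [0.4801, -0.2589, 0.017]
ee_rot: [0.0, 0.995, -0.096, 0.0]
contact_force: [-2.0, 1.3, 10.3]
width: 0.0149
gripper_force: 37.7
```

Request:
move_arm([
  [[0,0,-0.0015,0,0.5],[0,0,-0.0015,0,0.2],[0,0,-0.0015,0,0.2],[0,0,-0.04,0,0.2],[0,0,-0.09,0,0.2],[0,0,-0.15,0,-1],[-0.0994,-0.439,-0.191,-0.225,-1],[-0.0994,-0.439,-0.191,-0.225,-1],[-0.0994,-0.439,-0.191,-0.225,-1],[-0.0994,-0.439,-0.191,-0.225,-1],[-0.0994,-0.439,-0.191,-0.225,-1],[-0.0994,-0.439,-0.191,-0.225,-1]],
])

```text
clock: 17.55
position: [0.4703, 0.0417, 0.1628]
ee_rot: [0.0, 0.99, 0.139, 0.0]
contact_force: [1.5, 0.3, 0.5]
width: 0.0854
gripper_force: 0.0
```

Run:
```python
from h import *
print(go(469,101,170,16))
```

```text
[ 0.0189 -0.0716 -0.009  -0.    ]
```

Request:
move_arm([
  [[0.0189,-0.07,-0.01,0,-1],[0.0189,-0.07,-0.01,0,-1],[0.0189,-0.07,-0.01,0,-1],[0.0189,-0.07,-0.01,0,-1]],
])

```text
clock: 17.95
position: [0.4697, 0.097, 0.1703]
ee_rot: [0.001, 0.99, 0.14, -0.0]
contact_force: [-0.9, -0.1, -0.3]
width: 0.0854
gripper_force: 0.0
```

Run:
```python
from h import *
im,c=look('w7')
for a,ce,m in blobs(im,(50,100,30),(85,255,255),300):
    cn=max(cv2.findContours(m,0,2)[0],key=len);print(a,ce,cv2.minAreaRect(cn))
    # bright lid top only
hsv=cv2.cvtColor(im,cv2.COLOR_RGB2HSV);g=cv2.inRange(hsv,(50,100,30),(85,255,255))>0
v=hsv[...,2][g];print(np.percentile(v,[10,30,50,70,90]))
for a,ce,m in blobs(im,(50,100,int(np.percentile(v,50)-25)),(85,255,255),300):
    r=cv2.minAreaRect((plane(c,np.argwhere(m)[:,::-1],.080)[:,:2]*1000).astype('float32'));print('lid',a,ce,r)
r,b=trayrect(im,c,(20,180,80),(30,255,255));print(r,b.round(1).tolist())
print(proj(c,[.469,.101,.08]))
```

```text
t 17.95 pos [469.7  97.  170.3] yaw 16.0
4615 [311.4 246.6] ((312.58819580078125, 246.85292053222656), (74.94488525390625, 77.34586334228516), 30.963754653930664)
[123. 171. 172. 172. 173.]
lid 3878 [311.2 249.4] ((469.557373046875, 101.65766906738281), (48.43406295776367, 48.50837707519531), 16.00844955444336)
((489.2317199707031, 302.37359619140625), (188.1217498779297, 180.9169464111328), 16.052518844604492) [[373.79998779296875, 363.29998779296875], [423.8999938964844, 189.39999389648438], [604.5999755859375, 241.5], [554.5999755859375, 415.29998779296875]]
[[312.11551388 251.58172427]]
```

View pics/w7.png

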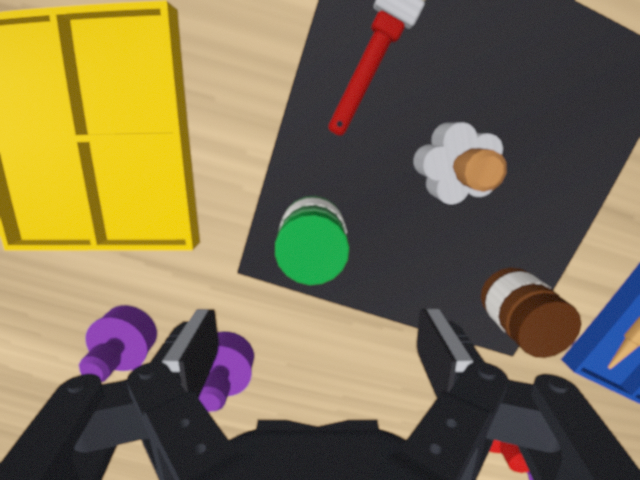

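Green jar lid at (311,249) px is (469.5,101.5) mm, 48 mm across as it should be. Yellow tray is upper left: squares on the right (-y), long bay on the left. Purple cutters at (120,340) and (228,365) are decoys. Grasping the green jar.

Request:
move_arm([
  [[0.0013,-0.0055,0.05,0,-1],[0.0013,-0.0055,0.1,0,-1],[0.0013,-0.0055,0.14,0,-1],[0.0013,-0.0055,0.154,0,-1],[0.0013,-0.0055,0.154,0,-0.6],[0.0013,-0.0055,0.154,0,0],[0.0013,-0.0055,0.154,0,0.5],[0.0013,-0.0055,0.154,0,0.5],[0.0013,-0.0055,0.154,0,0.5]],
], squeeze=40)

```text
clock: 18.9
position: [0.4712, 0.1022, 0.0492]
ee_rot: [0.001, 0.99, 0.14, 0.002]
contact_force: [0.6, -3.1, 7.1]
width: 0.0504
gripper_force: 42.6
```

Request:
move_arm([
  [[0,0,-0.06,0,0.5],[0,0,-0.12,0,0.5],[0,0,-0.15,0,0.5],[0.035,-0.185,-0.15,0,0.5],[0.035,-0.185,-0.15,0,0.5],[0.035,-0.185,-0.15,0,0.5],[0.035,-0.185,-0.15,0,0.5],[0.035,-0.185,-0.15,0,0.5],[0.035,-0.185,-0.15,0,0.5]],
])

```text
clock: 19.8
position: [0.4552, 0.2516, 0.1673]
ee_rot: [0.0, 0.99, 0.139, -0.0]
contact_force: [0.3, -0.5, -0.7]
width: 0.0506
gripper_force: 43.6
```

Run:
```python
from h import *
im,c=look('w8');s=manip.get_state();print(s['width'])
r,b=trayrect(im,c,(20,180,80),(30,255,255));print(r,b.round(1).tolist())
x,y=r[0];a=np.radians(16);f=lambda u,v:(x+u*np.cos(a)-v*np.sin(a),y+u*np.sin(a)+v*np.cos(a))
print(f(-46,-42.5),f(0,42.5),go(*f(-46,-42.5),50,16))
```

```text
t 19.8 pos [455.2 251.6 167.3] yaw 16.0
0.05033218799796645
((488.27825927734375, 306.0877685546875), (188.08309936523438, 173.45423889160156), 16.081098556518555) [[373.8999938964844, 363.3999938964844], [421.8999938964844, 196.6999969482422], [602.7000122070312, 248.8000030517578], [554.5999755859375, 415.5]]
(np.float64(455.77480888640355), np.float64(252.55482810972697)) (np.float64(476.5636716551213), np.float64(346.94139063206603)) [ 0.001  -0.0015  0.1467 -0.0002]
```

View pics/w8.png

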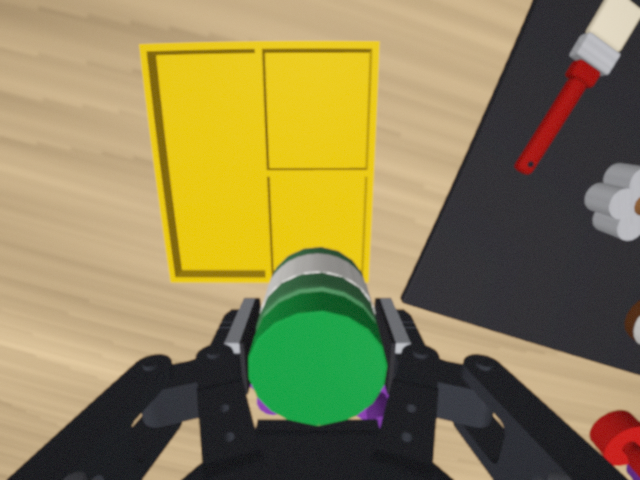

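The yellow tray (260,160 px) measures 188×173 mm at centre (488,306), yaw 16°. The jar hangs upright over the lower-right square bay (320,225). Lowering.

Request:
move_arm([
  [[0.001,-0.0015,0.06,0,0.5],[0.001,-0.0015,0.12,0,0.5],[0.001,-0.0015,0.145,0,0.5],[0.001,-0.0015,0.145,0,0.5],[0.001,-0.0015,0.15,0,0.5],[0.001,-0.0015,0.153,0,0.5],[0.001,-0.0015,0.153,0,0.5]],
])

```text
clock: 20.55
position: [0.4572, 0.2538, 0.0463]
ee_rot: [-0.0, 0.99, 0.139, 0.001]
contact_force: [0.5, -0.1, -1.4]
width: 0.0506
gripper_force: 43.5
```

Request:
move_arm([
  [[0,0,0.0012,0,0.5],[0,0,0.0024,0,0.5],[0,0,0.0024,0,0.5]],
])

```text
clock: 20.85
position: [0.4562, 0.2539, 0.0435]
ee_rot: [-0.0, 0.99, 0.14, 0.0]
contact_force: [-0.0, 1.1, -2.1]
width: 0.0504
gripper_force: 43.5
```

Request:
move_arm([
  [[0,0,0.0006,0,0.5],[0,0,0.0012,0,0.5],[0,0,0.0012,0,0.5]],
])

```text
clock: 21.15
position: [0.4561, 0.2538, 0.0423]
ee_rot: [0.0, 0.99, 0.139, 0.0]
contact_force: [0.9, -0.8, -1.1]
width: 0.0507
gripper_force: 43.7
```

Request:
move_arm([
  [[0,0,0.0006,0,0.5],[0,0,0.001,0,0.5],[0,0,0.001,0,0.5]],
])

```text
clock: 21.45
position: [0.4561, 0.2538, 0.0422]
ee_rot: [-0.0, 0.99, 0.139, 0.0]
contact_force: [-1.8, 0.9, 5.3]
width: 0.0508
gripper_force: 44.3
```

Request:
move_arm([
  [[0,0,0.0006,0,0.5],[0,0,0.001,0,0.5],[0,0,0.001,0,0.5]],
])

```text
clock: 21.75
position: [0.456, 0.2538, 0.0422]
ee_rot: [-0.0, 0.99, 0.139, 0.0]
contact_force: [-4.0, -0.4, 12.0]
width: 0.0505
gripper_force: 44.8
```

Request:
move_arm([
  [[0,0,-0.0015,0,0],[0,0,-0.0015,0,-0.6],[0,0,-0.0015,0,-0.8],[0,0,-0.04,0,-0.8],[0,0,-0.1,0,-0.8],[0,0,-0.11,0,-0.4],[0.1354,0.244,-0.11,0.192,-0.2],[0.1354,0.244,-0.11,0.192,-0.2],[0.1354,0.244,-0.11,0.192,-0.2],[0.1354,0.244,-0.11,0.192,-0.2],[0.1354,0.244,-0.11,0.192,-0.2],[0.1354,0.244,-0.11,0.192,-0.2]],
])

```text
clock: 22.95
position: [0.6169, 0.093, 0.1276]
ee_rot: [0.0, 0.998, -0.063, 0.001]
contact_force: [-0.8, -0.1, 0.0]
width: 0.0516
gripper_force: 0.0
```

Request:
move_arm([
  [[0,0,0,0,-0.2],[0,0,0,0,-0.2]],
])

```text
clock: 23.15
position: [0.6128, 0.0969, 0.1281]
ee_rot: [-0.0, 0.998, -0.061, -0.001]
contact_force: [0.2, 0.0, 0.7]
width: 0.0515
gripper_force: 0.0
```

Run:
```python
from h import *
im,c=look('w9');print(manip.get_state()['width'])
m=max(blobs(im,(0,150,60),(5,255,255),300),key=lambda b:b[0])[2]
P=plane(c,np.argwhere(m)[:,::-1],.021)[:,:2]*1000
r=cv2.minAreaRect(P.astype('float32'));print(r,cv2.boxPoints(r).round().tolist())
i=P[:,0].min();H=P[P[:,0]<i+60];ce=H.mean(0);w,v=np.linalg.eigh(np.cov(H.T));d=v[:,1]*np.sign(v[0,1])
s=(P-ce)@d;print('axis',np.degrees(np.arctan2(d[1],d[0])),'len',s.min(),s.max(),'widths',[np.ptp((P-ce)[abs(s-q)<3]@[-d[1],d[0]]) for q in range(int(s.min())+5,int(s.max()),8)])
g=ce+d*(s.min()+63);print('grip',g,go(*g,22,np.degrees(np.arctan2(d[1],d[0]))))
```

```text
t 23.15 pos [612.8  96.9 128.1] yaw -7.0
0.051051363476875444
((592.5362548828125, 99.69564819335938), (21.83570098876953, 90.78240966796875), 76.40521240234375) [[546.0, 100.0], [634.0, 78.0], [639.0, 100.0], [551.0, 121.0]]
axis -10.764813870811562 len -32.81127821526924 57.708906251820146 widths [np.float64(13.494682297639727), np.float64(13.429682238584668), np.float64(13.275560574235588), np.float64(13.829157434445346), np.float64(13.849623575600429), np.float64(13.773797253290184), np.float64(13.948490929504354), np.float64(13.500971028997217), np.float64(13.794746196553051), np.float64(20.820186924254863), np.float64(21.934293827217207)]
grip [609.27531406  94.36555216] [-0.0038  0.004   0.133   0.0318]
```

View pics/w9.png

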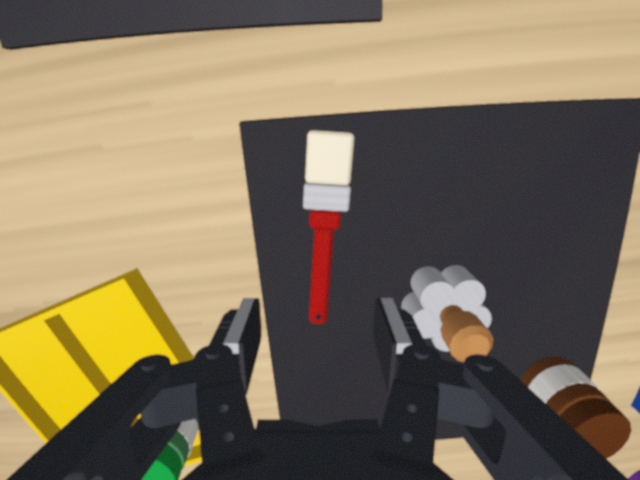

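Brush: handle (320,275) px is 13.5 mm wide and widens 77 mm from its end, as given. Grip point (609,94), axis -10.8°. Grasping.

Request:
move_arm([
  [[-0.0038,0.004,0.03,0.032,-0.2],[-0.0038,0.004,0.09,0.032,-0.2],[-0.0038,0.004,0.12,0.032,-0.2],[-0.0038,0.004,0.132,0.032,0],[-0.0038,0.004,0.133,0.032,0.2],[-0.0038,0.004,0.133,0.032,0.8],[-0.0038,0.004,0.133,0.032,0.95],[-0.0038,0.004,0.133,0.032,0.95],[-0.0038,0.004,0.133,0.032,0.95]],
])

```text
clock: 24.1
position: [0.612, 0.0935, 0.024]
ee_rot: [-0.0, 0.996, -0.095, 0.002]
contact_force: [-0.8, 0.7, 6.0]
width: 0.0128
gripper_force: 41.8
```

Request:
move_arm([
  [[0,0,-0.06,0,0.95],[0,0,-0.12,0,0.95],[0,0,-0.125,0,0.95],[-0.2337,-0.275,-0.125,-0.224,0.95],[-0.2337,-0.275,-0.125,-0.224,0.95],[-0.2337,-0.275,-0.125,-0.224,0.95],[-0.2337,-0.275,-0.125,-0.224,0.95],[-0.2337,-0.275,-0.125,-0.224,0.95],[-0.2337,-0.275,-0.125,-0.224,0.95],[-0.2337,-0.275,-0.125,-0.224,0.95],[-0.2337,-0.275,-0.125,-0.224,0.95]],
])

```text
clock: 25.2
position: [0.4678, 0.3449, 0.1219]
ee_rot: [0.0, 0.99, 0.141, -0.0]
contact_force: [1.0, 0.2, 0.0]
width: 0.0125
gripper_force: 41.0
```

Run:
```python
from h import *
im,c=look('w10');print(manip.get_state()['width'],go(470,345,21,16))
```

```text
t 25.2 pos [467.8 344.9 121.9] yaw 16.2
0.012415924823659689 [ 0.0023 -0.0006  0.1261  0.0006]
```

View pics/w10.png

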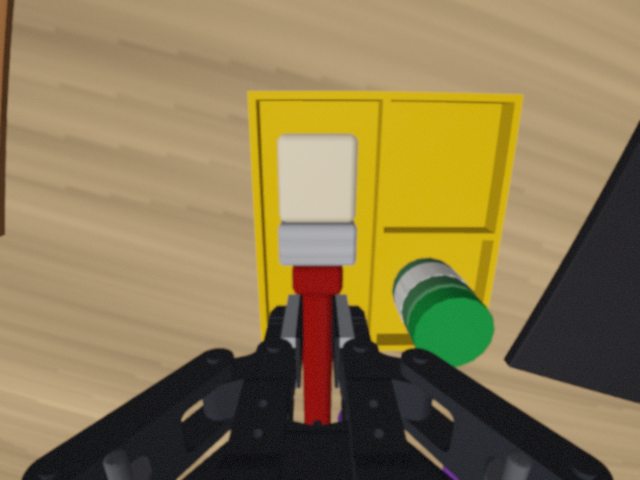

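The brush (317,200 px) is aligned with and centred over the long bay; the green jar stands in its square bay (440,300). Lowering.

Request:
move_arm([
  [[0.002,0,0.05,0,0.95],[0.002,0,0.1,0,0.95],[0.002,0,0.123,0,0.95],[0.002,0,0.126,0,0.95],[0.002,0,0.128,0,0.95],[0.002,0,0.1285,0,0.95],[0.002,0,0.1285,0,0.95]],
])

```text
clock: 25.95
position: [0.4713, 0.3452, 0.0208]
ee_rot: [-0.0, 0.99, 0.139, 0.001]
contact_force: [-0.6, 0.3, -0.4]
width: 0.0124
gripper_force: 41.0
```

Request:
move_arm([
  [[0,0,0.0007,0,0.95],[0,0,0.0014,0,0.95],[0,0,0.0014,0,0.95]],
])

```text
clock: 26.25
position: [0.4701, 0.3451, 0.0187]
ee_rot: [-0.0, 0.99, 0.139, 0.0]
contact_force: [-0.5, -0.6, -0.7]
width: 0.0128
gripper_force: 41.0
```

Request:
move_arm([
  [[0,0,0.0006,0,0.95],[0,0,0.001,0,0.95],[0,0,0.001,0,0.95]],
])

```text
clock: 26.55
position: [0.47, 0.3449, 0.0174]
ee_rot: [0.0, 0.99, 0.139, -0.0]
contact_force: [0.8, 0.8, 0.0]
width: 0.0123
gripper_force: 41.0
```

Request:
move_arm([
  [[0,0,0.0006,0,0.95],[0,0,0.001,0,0.95],[0,0,0.001,0,0.95]],
])

```text
clock: 26.85
position: [0.47, 0.345, 0.017]
ee_rot: [0.0, 0.99, 0.139, 0.0]
contact_force: [-0.2, -0.5, 3.2]
width: 0.0132
gripper_force: 41.4
```

Request:
move_arm([
  [[0,0,0.0005,0,0.95],[0,0,0.0008,0,0.95],[0,0,0.0008,0,0.95]],
])

```text
clock: 27.15
position: [0.47, 0.345, 0.017]
ee_rot: [-0.0, 0.99, 0.139, 0.0]
contact_force: [-2.4, -0.9, 7.3]
width: 0.0126
gripper_force: 42.0
```

Request:
move_arm([
  [[0,0,-0.001,0,0.5],[0,0,-0.001,0,0.3],[0,0,-0.001,0,0.3],[0,0,-0.04,0,0.3],[0,0,-0.1,0,0.3],[0,0,-0.16,0,0.3],[0,0,-0.22,0,0.3],[-0.15,0,-0.28,0,0.3],[-0.15,0,-0.28,0,0.3],[-0.15,0,-0.28,0,0.3],[-0.15,0,-0.28,0,0.3]],
])

```text
clock: 28.25
position: [0.3517, 0.3111, 0.2418]
ee_rot: [-0.0, 0.99, 0.14, 0.001]
contact_force: [0.5, -0.5, 0.5]
width: 0.0298
gripper_force: 0.0
```

Run:
```python
from h import *
a=manip.get_image('side')[80:460,120:480,::-1];b=manip.get_image('scene')[150:400,120:520,::-1]
cv2.imwrite('pics/f.png',np.hstack([cv2.resize(a,(360,380)),cv2.resize(b,(440,380))]))
s=manip.get_state();print(s['clock'],s['position'],s['contact_force'])
```

```text
28.35 [0.35484265 0.31200787 0.24046568] [ 0.22877382  0.36762759 -0.06913593]
```

View pics/f.png

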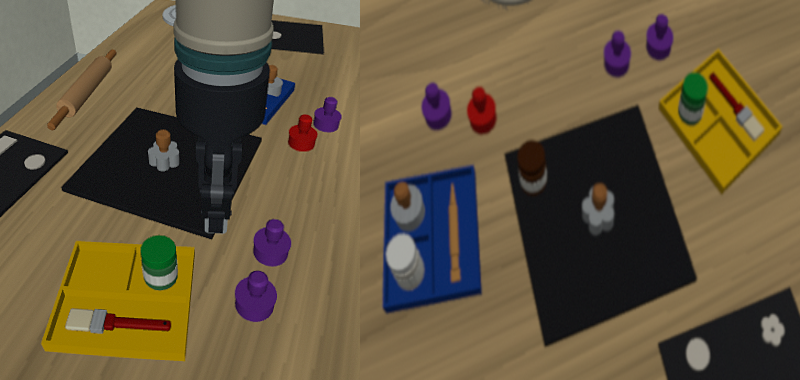

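Both kits are complete. In the scene half (right), the white jar (404,262), cutter (407,205) and tool (454,232) are in the blue tray, and the green jar (692,97) and brush (737,105) in the yellow. The brown jar (531,165) and flower cutter (598,208) are untouched.

```bash
python3 -c "
from rig import manip
print(manip.sign_off())"
```

```text
the job is handed in; nothing more can be done
None
```

Both kits are made up and handed in at about 28 s: each item was set down in its own bay, and the brown jar and flower cutter were left standing on the board.

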